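# Refit the touch covers on a battery junction box

## Robot

A 7-joint arm with a two-finger parallel gripper is mounted at the origin on the work surface. World frame = base frame: x ahead of the robot, y to its left, z up, the work surface at z = 0. Lengths are in m, angles in rad, forces in N, time in s.
With the tool pointing down it reaches from about 0.4 to 0.9 m from the base axis. Payload 5.5 kg.
Tool frame: the origin (TCP) lies midway between the tips of the shut fingers; the grasp point (between the pads) lies 19 mm behind it (manip.grip_depth is the distance from the TCP to the grasp point, in m); z points along the fingers, x is the direction in which the jaws open and shut, and the axes are right-handed (so a half turn about z gives the same grasp; the last joint's range is limited). The gripper opens to 92 mm and grips with 3 to 60 N. Pads are 19 mm wide; open, the fingers measure 130 mm over their backs; the gripper's body (75 mm by 190 mm) begins 47 mm behind the grasp point.
Start: joints at [-1.058, 0.501, -0.427, 1.55, 0.221, 1.138, -0.21], TCP at [0.161, 0.63, 0.227] pointing down, gripper open.
Joint ranges: [-2.88, 2.88], [-0.31, 2.03], [-1.54, 1.56], [0.2, 2.42], [-1.41, 4.55], [0.19, 2.02], [-2.57, 2.57]. Speed limits (rad/s): [2.57, 2.57, 3.14, 3.14, 3.14, 3.14, 3.14].

## Interface

Orientations are given as a unit quaternion [x, y, z, w].
In Python, from bench import manip, effector, viewer gives the robot as it stands. Calls block until the motion is done:
- manip.move_pose(position, orientation): joint-space move of the TCP to a pose.
- manip.servo_line(position, ori=None, vel=0.15): straight line of the TCP; ori=None keeps the orientation; vel is the mean speed in m/s.
- manip.movej(angles): joint-space move.
- effector.open_jaws() and effector.close(f_grip=None): open the fingers fully, or close them until they stop; f_grip is the grip in N (None keeps the last).
- manip.sleep(seconds).
- manip.solve_ik(position, orientation): joint angles nearest the present ones, or None.
- viewer.get_image(name): name is "side" or "top" or "wrist"; returns the picture (420x560x3 uint8, red, green, blue); there is no depth.
- viewer.get_calibration(name): a dict with "vfov" (degrees; the focal length in pixels is half the picture's height over the tangent of half this angle, whatever the lens; pixels are square), "cx", "cy" (the principal point, pixels), "eye" and "attitude" of the camera in the world. Camera axes: x right, y down, z forward; pixel columns grow to the right and rows downward; lengths in m; the calibration is good to about 2 mm. The wrist camera is an equidistant fisheye: a pixel r from the principal point sees the ray r / f radians off the axis. A picture is of the moment at which its call begins: read the wrist's pose just before it. get_calibration takes no time and is no camera call; for the wrist camera it gives the pose at the moment of the call.
A pose or a line that the arm cannot do raises manip.PlanningError and nothing moves.
- manip.hand_in(): hands the job in, once; it reports no verdict.
Readings, each from a call of its own:
- manip.current_clock(): time.
- manip.current_q(): joint angles.
- manip.current_joint_velocities(): joint speeds.
- manip.current_tau(): joint torques, N m.
- manip.current_tool_pos(): TCP position.
- manip.current_tcp_rot(): TCP orientation.
- manip.current_force(): force on the tool from outside, world axes, zero at the start.
- manip.current_wrist_torque(): the same for the moment, N m.
- manip.current_finger_gap(): finger opening in m.
Only numpy, scipy, OpenCV 4.12 (cv2) and the standard library are available. Lean on these libraries where they do the work, as an engineer would, in place of code of your own. Each camera call takes 0.05 s, during which the arm holds its last target. There are 200 camera calls.

## Task

The bare live parts of the battery junction box on the bench must be made touch-safe: pick the four orange covers off the mat one after another and put each over its own part, the long one on the fuse, the short low one on the current shunt, the square one on the relay and the round one on the terminal post. Set each down without dropping it, centred over its part, in line with the white pad beneath and sitting flat on it all round. Leave the screwdriver and the bracket where they lie.

Things in the scene. Friction and masses are not known exactly. Their poses are not given: they have to be found in the camera images.
- cover_long: Long touch cover: orange plastic box shell, open below, 2.5 mm walls, five dark slots on top, 55 mm wide (x), 121 mm long (y), 50 mm high outside. Lies open side down on a grey mat (top at z = 0.003). Origin: centre of its open lower rim, z up. Pinch it across its width. 75 g.
- cover_short: Short, low touch cover: orange plastic box shell, open below, 2.5 mm walls, three dark slots on top, 51 mm wide (x), 99 mm long (y), 32 mm high outside. Lies open side down on a grey mat (top at z = 0.003). Origin: centre of its open lower rim, z up. Pinch it across its width. 50 g.
- cover_square: Square, tall touch cover: orange plastic box shell, open below, 2.5 mm walls, two dark slots on top, 60 by 60 mm, 62 mm high outside. Lies open side down on a grey mat (top at z = 0.003). Origin: centre of its open lower rim, z up. Pinch it across either pair of sides. 65 g.
- cover_round: Round touch cover: an upturned orange plastic cup, 50 mm outside diameter, 52 mm high, 2.5 mm wall. Lies open side down on a grey mat (top at z = 0.003). Origin: centre of its open lower rim, z up. 45 g.
- fuse: Main fuse: white barrel with steel end caps and bolted copper tabs, 31 mm wide, 98 mm long (y), top 37 mm above the origin, on a white pad 71 mm (x) by 137 mm (y). Fixed on the black carrier (walls 20 mm high); origin under the middle of the 4 mm thick pad (10 mm above the bench), z up: a seated cover's rim is 4 mm above it. Takes the long cover along y, 9 mm to spare each side.
- shunt: Current shunt: two copper blocks with nuts, joined by dark strips, 28 mm wide, 76 mm long (y), top 28 mm above the origin, on a white pad 67 mm (x) by 115 mm (y). Fixed on the black carrier (walls 20 mm high); origin under the middle of the 4 mm thick pad (10 mm above the bench), z up: a seated cover's rim is 4 mm above it. Takes the short cover along y, 9 mm to spare each side.
- relay: Precharge relay: black box 36 by 36 mm with two nuts and a barrier on top, 52 mm high from the origin, on a white pad 76 by 76 mm. Fixed on the black carrier (walls 20 mm high); origin under the middle of the 4 mm thick pad (10 mm above the bench), z up: a seated cover's rim is 4 mm above it. Takes the square cover, any quarter turn, 9 mm to spare each side.
- post: Terminal post: round black insulator 26 mm in diameter with brass nut and stud, top 42 mm above the origin, on a round white pad 66 mm in diameter. Fixed on the black carrier (walls 20 mm high); origin under the middle of the 4 mm thick pad (10 mm above the bench), z up: a seated cover's rim is 4 mm above it. Takes the round cover at any turn, 9 mm to spare all round.
- screwdriver: Bystander: insulated screwdriver, orange handle 100 mm long and 27 mm thick, black shaft, 200 mm in all, lying on the mat along its y (tip to +y); origin on its underside where shaft meets handle. Leave alone.
- bracket: Bystander: dark steel angle bracket, 150 mm long (y), 30 mm wide (x), 25 mm high, lying on the mat; origin under the middle of its foot. Leave alone.
There are look-alikes about, which are no part of the job. What is shaped like the cover_square but brown or purple is not meant.

How it is judged:
At the end, for the whole second after the job is handed in: Each cover is over its own part, centres within 12 mm, rim resting on the white pad (within 4 mm, tilt under 0.08 rad); long, short and square covers in line with their pads within 0.2 rad (square: any quarter turn); all released and at rest (horizontal distance between cover_long and fuse below 0.012 m and z of cover_long in the frame of fuse below 0.008 m and angle between each of cover_long, cover_short, cover_square, cover_round's own z axis and vertical below 0.08 rad and linear speed of each of cover_long, cover_short, cover_square, cover_round below 0.02 m/s and angle between the y axis of cover_long and the y axis of fuse, either way round below 0.2 rad and horizontal distance between cover_short and shunt below 0.012 m and z of cover_short in the frame of shunt below 0.008 m and angle between the y axis of cover_short and the y axis of shunt, either way round below 0.2 rad and horizontal distance between cover_square and relay below 0.012 m and z of cover_square in the frame of relay below 0.008 m and (angle between the x axis of cover_square and the x axis of relay, either way round below 0.2 rad or angle between the x axis of cover_square and the y axis of relay, either way round below 0.2 rad) and horizontal distance between cover_round and post below 0.012 m and z of cover_round in the frame of post below 0.008 m); the robot touches nothing.
It fails at once if The screwdriver or the bracket is shifted by more than 15 mm (distance of any of screwdriver, bracket from where it was at the start of the episode above 0.015 m).
It fails at once if A cover is dropped or thrown: it moves faster than 0.7 m/s (a fall of 25 mm) while the fingers are not holding it ((contact force between cover_long and the fingers below 0.01 N and linear speed of cover_long above 0.7 m/s) or (contact force between cover_short and the fingers below 0.01 N and linear speed of cover_short above 0.7 m/s) or (contact force between cover_square and the fingers below 0.01 N and linear speed of cover_square above 0.7 m/s) or (contact force between cover_round and the fingers below 0.01 N and linear speed of cover_round above 0.7 m/s)).
It also fails if it takes over 120 s, if anything falls off the work surface, if the arm or the gripper's body presses on something with over 40 N, if the wrist force passes 120 N, or if a joint passes its speed limit or range.

## Working session

There is one attempt and no reset: what is moved stays moved. The work goes in short steps, each a Python script; the robot and the scene stay as the last script left them, time stands still between calls to the robot, and variables do not carry over. Pictures are saved under pics/ and viewed, about 12 in all and at most 16, crops included, and the job is handed in when it is done.

```bash
ls; mkdir -p pics
python3 - <<'E'
from bench import manip, effector, viewer
import cv2
for n in("top","side","wrist"):
    c=viewer.get_calibration(n); print(n,c)
    cv2.imwrite(f"pics/{n}0.png",viewer.get_image(n)[:,:,::-1])
print(manip.current_clock(),manip.current_tcp_rot(),manip.current_finger_gap(),manip.grip_depth)
E
```

```text
pics
top {'vfov': 49.494532694950095, 'cx': 277.86417107271933, 'cy': 208.0004858088915, 'eye': array([ 0.38750872, -0.14612727,  1.33930259]), 'attitude': array([ 0.70726685, -0.70487811,  0.03716865, -0.03922933])}
side {'vfov': 43.02575373772983, 'cx': 281.17417645970113, 'cy': 208.14139837024007, 'eye': array([ 1.60370104, -0.94791486,  0.97148118]), 'attitude': array([ 0.79348418,  0.38965879, -0.21777187, -0.41367172])}
wrist {'vfov': 65.70646984690485, 'cx': 274.69507927216597, 'cy': 208.44015957567, 'eye': array([0.08558026, 0.64888432, 0.38280762]), 'attitude': array([0.78119093, 0.607273  , 0.0878913 , 0.11504502])}
0.15 [ 7.89679011e-01  6.13519767e-01 -6.08133698e-04  4.31513238e-04] 0.09187229484003995 0.0188
```

View pics/top0.png

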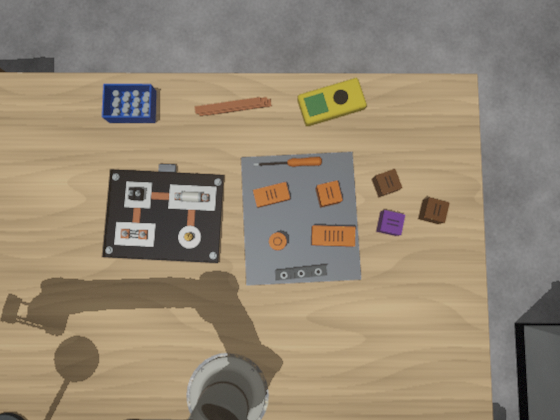

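View pics/side0.png

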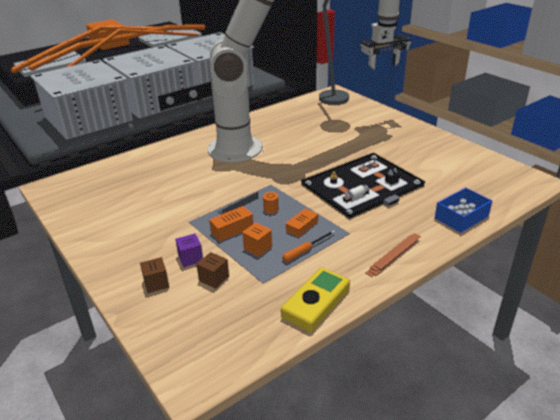

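Top view: the covers are long (333,236), short (272,194), square (329,193) and round (278,241). The parts are relay (138,194), fuse (192,197), shunt (135,235) and post (190,237). The bystanders are the screwdriver (290,162) and the bracket (300,272). Two brown and one purple square look-alikes stand off the mat at (388,183), (434,210) and (391,222). Next I'll take wrist views from two places over each area.

```bash
cat > h.py <<'E'
import numpy as np, cv2, json
from scipy.spatial.transform import Rotation as R
from bench import manip, effector, viewer
def f_of(c): return 210/np.tan(np.radians(c["vfov"])/2)
def ray(c,uv,fish):
    d=(np.atleast_2d(uv).astype(float)-[c["cx"],c["cy"]])/f_of(c)
    if fish:
        r=np.linalg.norm(d,axis=1,keepdims=True)+1e-12
        v=np.hstack([d/r*np.sin(r),np.cos(r)])
    else:
        v=np.hstack([d,np.ones((len(d),1))])
    return R.from_quat(c["attitude"]).apply(v/np.linalg.norm(v,axis=1,keepdims=True))
def cast(c,uv,z,fish=True):
    v=ray(c,uv,fish); e=np.array(c["eye"]); return e+v*((z-e[2])/v[:,2])[:,None]
def tri(c1,u1,c2,u2,fish=True):
    "points nearest to ray pairs, and the gap between the rays"
    out=[]
    for a,b in zip(ray(c1,u1,fish),ray(c2,u2,fish)):
        s=np.linalg.lstsq(np.c_[a,-b],np.subtract(c2["eye"],c1["eye"]),rcond=None)[0]
        p=c1["eye"]+a*s[0]; q=c2["eye"]+b*s[1]; out.append([*(p+q)/2,np.linalg.norm(p-q)])
    return np.array(out)
def down(yaw):
    "tool z down, tool x (jaws) at angle yaw from world x"
    return (R.from_euler('z',yaw)*R.from_euler('x',np.pi)).as_quat()
def snap(name,cam="wrist"):
    c=viewer.get_calibration(cam); im=viewer.get_image(cam)[:,:,::-1].copy()
    cv2.imwrite(f"pics/{name}.png",im)
    json.dump({k:np.asarray(v).tolist() for k,v in c.items()},open(f"pics/{name}.json","w"))
    return c,im
def load(name): return json.load(open(f"pics/{name}.json")),cv2.imread(f"pics/{name}.png")
E
python3 - <<'E'
from h import *
c=viewer.get_calibration("top")
P=dict(long=(333,236),short=(272,194),square=(329,193),round=(278,241),relay=(138,194),fuse=(192,197),shunt=(135,235),post=(190,237),scr=(290,162),bra=(300,272))
for k,p in P.items(): print(k,cast(c,p,.05,False).round(3))
q=manip.current_tcp_rot(); print(R.from_quat(q).as_euler('xyz'), R.from_quat(q).apply([1,0,0]))
T=R.from_quat(q); cw=viewer.get_calibration("wrist")
print("cam in tool",T.inv().apply(cw["eye"]-manip.current_tool_pos()),(T.inv()*R.from_quat(cw["attitude"])).as_matrix().round(2))
for x,y in((.5,.2),(.5,-.15)):
  for yaw in(0,1.57,-1.57,3.14): print(x,y,yaw,manip.solve_ik([x,y,.3],down(yaw)))
E
```

```text
long [[ 0.448 -0.298  0.05 ]]
short [[ 0.568 -0.125  0.05 ]]
square [[ 0.571 -0.288  0.05 ]]
round [[ 0.434 -0.143  0.05 ]]
relay [[0.566 0.258 0.05 ]]
fuse [[0.558 0.103 0.05 ]]
shunt [[0.449 0.262 0.05 ]]
post [[0.444 0.106 0.05 ]]
scr [[ 0.661 -0.177  0.05 ]]
bra [[ 0.347 -0.205  0.05 ]]
[-3.14152796e+00  1.48994519e-03  1.32102073e+00] [ 0.24718625  0.96896684 -0.00148994]
cam in tool [ 0.00025376 -0.07754526 -0.15702599] [[ 1.    0.   -0.  ]
 [-0.    0.96  0.29]
 [ 0.   -0.29  0.96]]
0.5 0.2 0 [-0.38451971  0.20459736 -0.05333088  1.75382745  0.01169697  1.18347462
 -0.44115854]
0.5 0.2 1.57 [-0.21028568  0.21411471 -0.25679698  1.74796053  0.05823593  1.18692546
  1.08670383]
0.5 0.2 -1.57 [-0.61243759  0.20319322  0.21190201  1.76148009 -0.04588666  1.18171395
 -1.95735241]
0.5 0.2 3.14 [ 0.54106474  0.48655028 -1.29216365  1.72696952  0.48493522  1.30308243
  2.28477484]
0.5 -0.15 0 [-0.14419612  0.17879651  0.43899248  1.80519923 -0.08199957  1.17543741
  0.32028726]
0.5 -0.15 1.57 [-0.11330807  0.17702055  0.40324006  1.8042636  -0.07495301  1.17524625
  1.88320485]
0.5 -0.15 -1.57 [-0.20984893  0.18351989  0.51549513  1.80714241 -0.09761236  1.17604099
 -1.2339437 ]
0.5 -0.15 3.14 [-0.80461367  0.44699107  1.372586    1.82055387 -0.46122779  1.26047832
 -2.44554674]
```

Run:
```python
from h import *
for n,x,y in(("c1",.46,.25),("c2",.46,.12),("m1",.46,-.15),("m2",.46,-.28)):
    manip.move_pose([x,y,.30],down(np.pi/2)); manip.sleep(.2); snap(n)
print(manip.current_clock())
a=[load(n)[1] for n in("c1","c2","m1","m2")]
cv2.imwrite("pics/all.png",cv2.resize(np.vstack([np.hstack(a[:2]),np.hstack(a[2:])]),(800,600),interpolation=cv2.INTER_AREA))
```

```text
5.15
```

View pics/all.png

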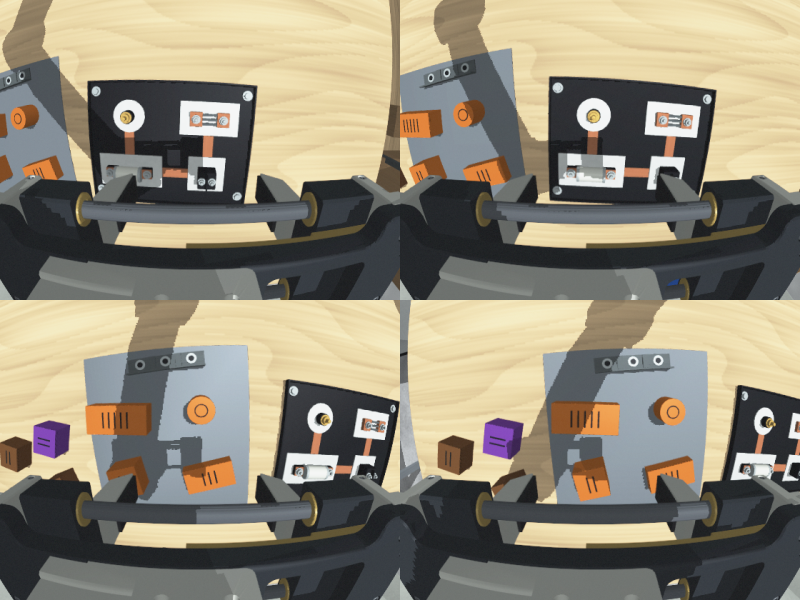

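In the four wrist views (c1, c2, m1, m2) the gripper hides the far-x rows. I'll repeat them 0.1 m further out in x.

Run:
```python
from h import *
for n,x,y in(("m3",.57,-.28),("m4",.57,-.15),("c3",.57,.12),("c4",.57,.25)):
    manip.move_pose([x,y,.30],down(np.pi/2)); manip.sleep(.2); snap(n)
print(manip.current_clock())
a=[load(n)[1] for n in("c3","c4","m3","m4")]
cv2.imwrite("pics/all2.png",cv2.resize(np.vstack([np.hstack([i[:300] for i in a[:2]]),np.hstack([i[:300] for i in a[2:]])]),(800,428),interpolation=cv2.INTER_AREA))
for n in("m3","m4"):
    im=load(n)[1]; h=cv2.cvtColor(im,cv2.COLOR_BGR2HSV)
    m=cv2.inRange(h,(5,150,60),(18,255,255)); m[300:]=0
    k,l,s,ce=cv2.connectedComponentsWithStats(m)
    for i in range(1,k):
        if s[i,4]>150: print(n,s[i],ce[i].round(1))
for n in("c3","c4"):
    im=load(n)[1]; h=cv2.cvtColor(im,cv2.COLOR_BGR2HSV)
    m=cv2.inRange(h,(0,0,100),(179,40,255)); m[300:]=0
    k,l,s,ce=cv2.connectedComponentsWithStats(m)
    for i in range(1,k):
        if s[i,4]>150: print(n,s[i],ce[i].round(1))
```

```text
8.8833
m3 [358  59  45  35 485] [375.6  79.5]
m3 [ 212   60   96   45 3302] [252.8  81.5]
m3 [ 241  146   57   60 2334] [269.1 175.5]
m3 [ 349  148   74   52 2583] [386.  173.1]
m3 [ 284  229   68   20 1017] [316.6 238.3]
m4 [265  55  34  35 306] [274.5  75.8]
m4 [ 119   63   94   46 3680] [165.7  85.9]
m4 [ 257  145   80   55 2773] [297.  171.5]
m4 [ 143  147   63   59 2415] [175.2 175.9]
m4 [ 196  229   68   20 1057] [229.  238.1]
c3 [ 122    0   46  146 3239] [147.6  53.7]
c3 [    0    24   153   276 15528] [ 60.3 157. ]
c3 [215  37  16  15 179] [222.5  43.9]
c3 [ 249   57   50   48 1578] [273.5  80.4]
c3 [ 347   62   79   57 2895] [385.6  90.3]
c3 [ 221  137  101   55 4841] [269.9 163.8]
c3 [ 354  142   55   56 1856] [379.  169.1]
c3 [212 190  14  14 153] [218.7 196.6]
c3 [306 218  35  15 466] [322.9 225. ]
c3 [ 130  243   56   40 1066] [157.8 264.5]
c3 [ 365  243   55   40 1056] [391.9 264.8]
c3 [ 492  245   68   55 1240] [529.1 269.9]
c3 [ 152  287  283   13 2136] [307.2 295.2]
c4 [ 76  13  10  44 211] [81.9 35.9]
c4 [  0  37  20  26 281] [ 8.6 49.1]
c4 [342  48  15  14 176] [349.1  54.5]
c4 [    0    60   109   183 10031] [ 44.7 171.8]
c4 [ 157   61   46   47 1377] [180.3  84. ]
c4 [ 252   60   88   53 3421] [295.3  86. ]
c4 [ 135  141   92   51 4302] [180.9 165.2]
c4 [ 263  141   58   57 2373] [291.1 168. ]
c4 [332 199  14  14 153] [338.3 205.9]
c4 [234 219  17  14 219] [242.5 225.4]
c4 [ 130  243   56   40 1068] [157.8 264.6]
c4 [ 364  243   56   40 1056] [391.9 264.8]
c4 [   0  245   59   55 1065] [ 24.4 268.6]
c4 [ 492  245   68   55 1257] [529.2 269.8]
c4 [ 115  286  319   14 2608] [275.5 295. ]
```

View pics/all2.png

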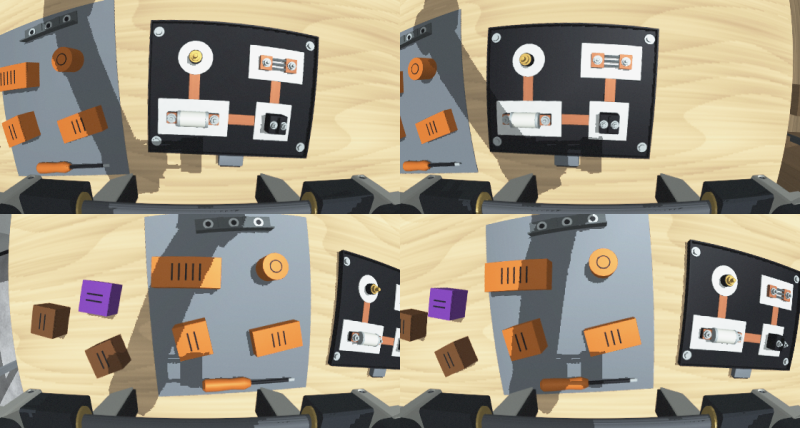

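The four covers are in m3 and m4. The square candidates are orange (269,175) in m3, brown at about (70,450) and (150,495), and purple at (140,415) (mosaic positions). Only the orange one fits. Next: cover slots and pad outlines, plus one enlarged crop to confirm.

```bash
cat > meas.py <<'E'
from h import *
def slots(im,box,thr=25):
    x,y,w,h=box; g=im[y:y+h,x:x+w,2].copy()
    o=cv2.inRange(cv2.cvtColor(im[y:y+h,x:x+w],cv2.COLOR_BGR2HSV),(5,150,60),(18,255,255))
    cs,_=cv2.findContours(o,0,2); c=cv2.convexHull(max(cs,key=cv2.contourArea)); hull=np.zeros_like(o); cv2.drawContours(hull,[c],-1,255,-1)
    hull=cv2.erode(hull,np.ones((7,7)))
    bh=cv2.morphologyEx(g,cv2.MORPH_BLACKHAT,np.ones((9,9)))
    m=((bh>thr)&(hull>0)).astype(np.uint8)
    k,l,s,ce=cv2.connectedComponentsWithStats(m)
    out=[]
    for i in range(1,k):
        if s[i,4]>=12:
            yy,xx=np.nonzero(l==i); wt=bh[yy,xx].astype(float)
            ctr=np.array([np.average(xx,weights=wt)+x,np.average(yy,weights=wt)+y])
            u,sv,vt=np.linalg.svd(np.c_[xx+x,yy+y]-ctr,full_matrices=False)
            t=np.ptp((np.c_[xx+x,yy+y]-ctr)@vt[0])/2
            out.append((ctr,ctr-vt[0]*t,ctr+vt[0]*t,s[i,4]))
    return sorted(out,key=lambda o:o[0][0])
def pads(im,c,boxes,z=.014):
    hsv=cv2.cvtColor(im,cv2.COLOR_BGR2HSV); r={}
    for n,(x,y,w,h) in boxes.items():
        m=np.zeros(im.shape[:2],np.uint8); m[y-3:y+h+3,x-3:x+w+3]=cv2.inRange(hsv,(0,0,90),(179,60,255))[y-3:y+h+3,x-3:x+w+3]
        cs,_=cv2.findContours(m,0,cv2.CHAIN_APPROX_NONE); k=max(cs,key=cv2.contourArea).reshape(-1,2)
        p=(cast(c,k,z)[:,:2]*1000).astype(np.float32)
        r[n]=cv2.minAreaRect(cv2.convexHull(p))
    return r
E
python3 - <<'E'
from meas import *
B={"m3":dict(long=(212,60,96,45),square=(241,146,57,60),short=(349,148,74,52),round=(358,53,48,44)),
   "m4":dict(long=(119,63,94,46),square=(143,147,63,59),short=(257,145,80,55),round=(262,45,42,46))}
D={n:load(n) for n in B}
for k in("long","square","short"):
    s=[slots(D[n][1],B[n][k]) for n in("m3","m4")]
    print(k,[len(x) for x in s],[[o[3] for o in x] for x in s])
    if len(s[0])==len(s[1]):
        t=tri(D["m3"][0],[o[0] for o in s[0]],D["m4"][0],[o[0] for o in s[1]]); print(t.round(4), t.mean(0).round(4))
P={"c3":dict(post=(249,57,50,48),shunt=(347,62,79,57),fuse=(221,137,101,55),relay=(354,142,55,56)),
   "c4":dict(post=(157,61,46,47),shunt=(252,60,88,53),fuse=(135,141,92,51),relay=(263,141,58,57))}
for n in P:
    c,im=load(n)
    for k,v in pads(im,c,P[n]).items(): print(n,k,np.round(v[0],1),np.round(v[1],1),round(v[2],1))
im=np.hstack([D["m3"][1][40:215,195:430],D["m4"][1][40:215,105:340]])
cv2.imwrite("pics/crop.png",cv2.resize(im,None,fx=1.7,fy=1.7,interpolation=cv2.INTER_CUBIC))
E
```

```text
long [6, 6] [[np.int32(71), np.int32(71), np.int32(78), np.int32(79), np.int32(83), np.int32(83)], [np.int32(27), np.int32(69), np.int32(55), np.int32(71), np.int32(58), np.int32(70)]]
[[ 4.652e-01 -3.169e-01  8.280e-02  2.580e-02]
 [ 4.523e-01 -3.083e-01  8.660e-02  1.000e-04]
 [ 4.529e-01 -2.972e-01  8.680e-02  4.000e-04]
 [ 4.532e-01 -2.863e-01  8.660e-02  2.000e-04]
 [ 4.538e-01 -2.753e-01  8.600e-02  4.000e-04]
 [ 4.668e-01 -2.668e-01  8.710e-02  2.650e-02]] [ 0.4574 -0.2918  0.086   0.0089]
square [2, 2] [[np.int32(80), np.int32(84)], [np.int32(72), np.int32(72)]]
[[ 5.717e-01 -2.930e-01  6.450e-02  5.000e-04]
 [ 5.689e-01 -2.814e-01  6.400e-02  1.000e-04]] [ 5.703e-01 -2.872e-01  6.430e-02  3.000e-04]
short [3, 3] [[np.int32(52), np.int32(49), np.int32(46)], [np.int32(59), np.int32(61), np.int32(60)]]
[[ 5.731e-01 -1.333e-01  3.410e-02  2.000e-04]
 [ 5.701e-01 -1.216e-01  3.360e-02  3.000e-04]
 [ 5.671e-01 -1.099e-01  3.390e-02  6.000e-04]] [ 5.701e-01 -1.216e-01  3.380e-02  4.000e-04]
c3 post [447.  116.4] [65.5 64.8] 89.7
c3 shunt [454.1 275.6] [115.8  67.9] 87.4
c3 fuse [562.3 110.9] [137.7  72.2] 87.2
c3 relay [569.6 270.1] [77.1 77.1] 87.3
c4 post [446.6 116.6] [65.6 65.6] 89.1
c4 shunt [454.4 276.3] [115.9  68. ] 87.7
c4 fuse [562.4 111.5] [137.1  71.9] 87.6
c4 relay [569.3 270.7] [76.7 76.3] 86.8
```

View pics/crop.png

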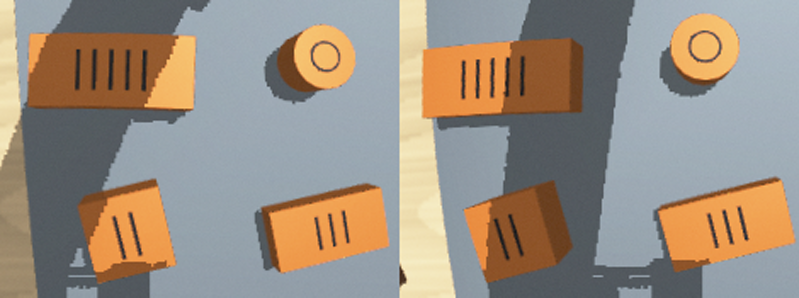

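The crop confirms all four orange covers by their slots (5 long, 3 short, 2 square) and the round one by its ring. The long cover's slot matching picked up a shadow edge, so I'll filter by slot position and measure the ring.

Run:
```python
from meas import *
D={n:load(n) for n in("m3","m4")}; c3,i3=D["m3"]; c4,i4=D["m4"]
a=slots(i3,(212,60,96,45)); b=slots(i4,(119,63,94,46))
for s in(a,b): print([(o[0].round(1).tolist(),int(o[3])) for o in s])
a=[o for o in a if 239<o[0][0]<282 ][:5]; b=[o for o in b if 139<o[0][0]<180][:5]
t=tri(c3,[o[0] for o in a],c4,[o[0] for o in b]); print(t.round(4))
# round: ring by blackhat inside the top disc
ctr=[]
for im,box in((i3,(358,53,48,44)),(i4,(262,45,42,46))):
    x,y,w,h=box; bh=cv2.morphologyEx(im[y:y+h,x:x+w,2],cv2.MORPH_BLACKHAT,np.ones((7,7)))
    m=(bh>25).astype(np.uint8); k,l,s,ce=cv2.connectedComponentsWithStats(m)
    print([(s[i].tolist(),(ce[i]+[x,y]).round(1).tolist()) for i in range(1,k) if s[i,4]>15])
    i=1+np.argmax([s[i,4] if 12<s[i,2]<26 and 12<s[i,3]<26 else 0 for i in range(1,k)])
    p=np.argwhere(l==i)[:,::-1]; e=cv2.fitEllipse(p.astype(np.float32)); print(e); ctr.append(np.add(e[0],[x,y]))
print("round",tri(c3,[ctr[0]],c4,[ctr[1]]).round(4))
# slot directions -> cover x axis ; y axis from slot row
for k,bx,z in(("square",((241,146,57,60),(143,147,63,59)),.065),("short",((349,148,74,52),(257,145,80,55)),.035)):
    for (c,im),b_ in zip(((c3,i3),(c4,i4)),bx):
        for o in slots(im,b_):
            d=np.diff(cast(c,[o[1],o[2]],z)[:,:2],axis=0)[0]; print(k,"slot dir deg",np.degrees(np.arctan(d[1]/d[0])).round(1),np.linalg.norm(d).round(4))
```

```text
[([240.2, 80.8], 71), ([249.9, 80.1], 71), ([259.8, 80.6], 78), ([269.6, 80.7], 79), ([279.4, 81.0], 83), ([284.5, 103.7], 83)]
[([139.7, 107.9], 27), ([142.1, 86.5], 69), ([150.5, 85.9], 55), ([159.1, 85.4], 71), ([168.1, 85.4], 58), ([176.8, 84.4], 70)]
[[ 4.652e-01 -3.169e-01  8.280e-02  2.580e-02]
 [ 4.523e-01 -3.083e-01  8.660e-02  1.000e-04]
 [ 4.529e-01 -2.972e-01  8.680e-02  4.000e-04]
 [ 4.532e-01 -2.863e-01  8.660e-02  2.000e-04]
 [ 4.538e-01 -2.753e-01  8.600e-02  4.000e-04]]
[([18, 0, 17, 3, 40], [384.0, 53.7]), ([4, 6, 10, 7, 28], [366.6, 63.1]), ([19, 11, 18, 19, 93], [385.6, 72.8]), ([45, 14, 3, 17, 42], [404.2, 75.2])]
((27.94354820251465, 19.815425872802734), (15.96210765838623, 17.647735595703125), 152.0484619140625)
[([18, 0, 10, 3, 30], [284.5, 46.0]), ([13, 13, 20, 19, 108], [283.9, 67.1]), ([0, 17, 3, 14, 40], [263.0, 68.2])]
((22.243133544921875, 21.926681518554688), (17.632423400878906, 18.44708824157715), 99.59596252441406)
round [[ 0.4335 -0.1401  0.0538  0.    ]]
square slot dir deg 13.7 0.0329
square slot dir deg 13.7 0.0337
square slot dir deg 13.7 0.0327
square slot dir deg 13.1 0.0325
short slot dir deg 14.2 0.0273
short slot dir deg 14.5 0.0276
short slot dir deg 14.6 0.0263
short slot dir deg 13.9 0.0281
short slot dir deg 14.3 0.0281
short slot dir deg 14.0 0.0281
```

```bash
cat > go.py <<'E'
from h import *
# cover: xy, yaw of jaws (deg), TCP height over rim; part: xy, yaw
J=dict(long=((.4531,-.2918),None,.020,(.5624,.1112),-2.6),
       short=((.5701,-.1216),14.3,.007,(.4543,.2760),-2.5),
       square=((.5703,-.2872),103.6,.030,(.5695,.2704),87.2),
       round=((.4335,-.1401),90,.022,(.4468,.1165),90))
def run(k,xy,yaw,h,pxy,pyaw,grip=15,mat=.003,pad=.014,up=.13):
    q,pq=down(np.radians(yaw)),down(np.radians(pyaw))
    manip.move_pose([*xy,mat+h+up],q)
    manip.servo_line([*xy,mat+h],vel=.12); effector.close(grip); manip.sleep(.2)
    print(k,"gap",round(manip.current_finger_gap(),4))
    manip.servo_line([*xy,mat+h+up],vel=.12); print("lifted gap",round(manip.current_finger_gap(),4),manip.current_force().round(2))
    manip.move_pose([*pxy,pad+h+up],pq)
    manip.servo_line([*pxy,pad+h+.003],vel=.1); manip.sleep(.3); f0=manip.current_force()
    print("carried gap",round(manip.current_finger_gap(),4),f0.round(2))
    for dz in(.002,.001,0,-.001,-.002):
        manip.servo_line([*pxy,pad+h+dz],vel=.02); manip.sleep(.1); f=manip.current_force()-f0; print(dz,f.round(2),manip.current_tool_pos().round(4))
        if f[2]>2: break
    effector.open_jaws(); manip.sleep(.3)
    manip.servo_line([*pxy,pad+h+up],vel=.15); print("t",manip.current_clock(),manip.current_force().round(2))
E
python3 - <<'E'
from meas import *
from go import *
c3,i3=load("m3"); c4,i4=load("m4")
a=slots(i3,(212,60,96,45))[:5]; b=slots(i4,(119,63,94,46))[1:]
t=tri(c3,[o[0] for o in a],c4,[o[0] for o in b]); m=t.mean(0); print(t.round(4),m.round(4))
d=t[-1]-t[0]; yaw=np.degrees(np.arctan2(d[1],d[0]))-90; print("yaw",yaw)
print("screwdriver handle",cast(c3,[(316.6,238.3),(284,245),(352,232)],.014).round(3))
print("bracket ref", cast(c4,[(245,20),(165,15)],.02).round(3))
xy,_,h,p,py=J["long"]
if np.linalg.norm(m[:2]-xy)<.006 and abs(m[2]-.053)<.005 and abs(yaw)<6: run("long",tuple(m[:2]),yaw,h,p,py)
snap("a1"); snap("a1t","top")
E
```

```text
[[ 4.489e-01 -3.229e-01  5.210e-02  7.000e-04]
 [ 4.488e-01 -3.109e-01  5.210e-02  2.000e-04]
 [ 4.495e-01 -2.988e-01  5.240e-02  0.000e+00]
 [ 4.501e-01 -2.869e-01  5.140e-02  8.000e-04]
 [ 4.502e-01 -2.748e-01  5.200e-02  0.000e+00]] [ 4.495e-01 -2.988e-01  5.200e-02  3.000e-04]
yaw -1.4704076919786075
screwdriver handle [[ 0.67  -0.219  0.014]
 [ 0.68  -0.267  0.014]
 [ 0.661 -0.166  0.014]]
bracket ref [[ 0.361 -0.191  0.02 ]
 [ 0.344 -0.303  0.02 ]]
```

The long cover's true centre is (0.4495, −0.2988), top z 0.052, yaw −1.5°. My guard compared it with the earlier shadow-corrupted estimate, so nothing moved. I'll run it now.

Run:
```python
from go import *
xy,_,h,p,py=J["long"]
run("long",(.4495,-.2988),-1.5,h,p,py)
manip.move_pose([.57,.12,.30],down(np.pi/2)); manip.sleep(.2)
snap("a1"); c,im=snap("a1t","top")
cv2.imwrite("pics/a1v.png",np.hstack([cv2.resize(load("a1")[1][20:300,150:450],None,fx=1.3,fy=1.3),cv2.resize(load("a1t")[1][130:290,90:260],(387,364))]))
```

```text
long gap 0.0555
lifted gap 0.0547 [-0.38  0.56 -0.6 ]
carried gap 0.0553 [ 0.3   0.   -2.06]
0.002 [-1.37 -0.66  1.43] [0.5624 0.1112 0.0359]
0.001 [-0.44 -0.36  1.07] [0.5624 0.1112 0.035 ]
0 [-0.08  0.29  2.88] [0.5626 0.1112 0.0341]
t 20.8417 [ 0.36  0.17 -0.41]
```

View pics/a1v.png

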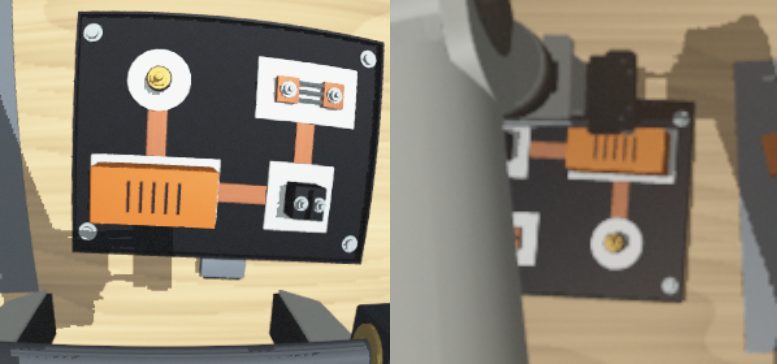

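The long cover is over the fuse. I'll check its offset from its slots, then continue with the square cover.

Run:
```python
from meas import *
from go import *
c,im=load("a1")
s=slots(im,(215,135,110,65)); print([(o[0].round(1).tolist(),int(o[3]),cast(c,[o[0]],.063)[0].round(4).tolist()) for o in s])
k="square"; xy,y,h,p,py=J[k]; run(k,xy,y,h,p,py)
k="round"; xy,y,h,p,py=J[k]; run(k,xy,y,h,p,py)
manip.move_pose([.57,.12,.30],down(np.pi/2)); manip.sleep(.2); snap("b1")
manip.move_pose([.57,-.15,.30],down(np.pi/2)); manip.sleep(.2); snap("b2")
cv2.imwrite("pics/bv.png",np.hstack([cv2.resize(load("b1")[1][20:300,150:450],None,fx=1.3,fy=1.3),cv2.resize(load("b2")[1][20:300,100:400],None,fx=1.3,fy=1.3)]))
```

```text
[([248.0, 170.6], 73, [0.5611, 0.0872, 0.063]), ([257.7, 171.2], 73, [0.5619, 0.0991, 0.063]), ([264.8, 149.1], 81, [0.5347, 0.108, 0.063]), ([267.5, 171.8], 73, [0.5627, 0.1111, 0.063]), ([277.3, 172.2], 75, [0.5632, 0.1231, 0.063]), ([287.1, 172.7], 73, [0.5638, 0.1351, 0.063])]
square gap 0.0594
lifted gap 0.0601 [ 0.34 -0.01 -0.17]
carried gap 0.0596 [-0.53  0.23 -1.09]
0.002 [-0.67 -0.75 -0.28] [0.5695 0.2704 0.0459]
0.001 [0.94 0.08 0.09] [0.5695 0.2704 0.0449]
0 [ 1.51 -0.51  1.37] [0.5698 0.2705 0.0442]
-0.001 [-1.35 -1.5   8.28] [0.5698 0.2705 0.0441]
t 34.4917 [ 0.64  0.01 -0.47]
round gap 0.0504
lifted gap 0.05 [ 0.09  0.13 -0.87]
carried gap 0.0503 [-0.6  -1.09 -1.05]
0.002 [0.93 0.63 0.45] [0.4467 0.1165 0.038 ]
0.001 [0.55 1.44 0.02] [0.4468 0.1165 0.037 ]
0 [0.87 0.56 1.26] [0.4469 0.1166 0.0361]
-0.001 [-1.26  0.37 11.53] [0.447  0.1165 0.0358]
t 45.7667 [-0.34  0.2  -0.23]
```

View pics/bv.png

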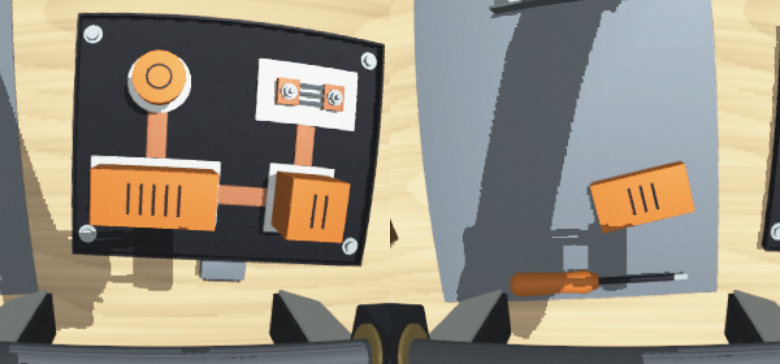

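Square and round are seated; the long cover measures (0.5627, 0.1111) against the fuse pad at (0.5624, 0.1112). The screwdriver shaft is about 80 mm from the short cover's centre, and the finger backs reach 65 mm. Next is the short cover, then a final check from two views.

Run:
```python
from meas import *
from go import *
k="short"; xy,y,h,p,py=J[k]; run(k,xy,y,h,p,py)
for n,x,y in(("e1",.57,.25),("e2",.57,.12)):
    manip.move_pose([x,y,.30],down(np.pi/2)); manip.sleep(.2); snap(n)
manip.move_pose([.57,-.15,.30],down(np.pi/2)); manip.sleep(.2); snap("e3"); snap("e3s","side"); snap("e3t","top")
print(manip.current_clock())
cv2.imwrite("pics/ev.png",np.hstack([cv2.resize(load("e2")[1][20:300,150:450],(400,373)),cv2.resize(load("e3s")[1][140:230,290:440],(400,240)).copy() if 0 else cv2.resize(load("e3s")[1][130:250,290:420],(400,373))]))
for n in("e1","e2"):
    c,im=load(n); m=cv2.inRange(cv2.cvtColor(im,cv2.COLOR_BGR2HSV),(5,150,60),(18,255,255)); m[290:]=0
    m=cv2.morphologyEx(m,cv2.MORPH_OPEN,np.ones((3,3)))
    k,l,s,ce=cv2.connectedComponentsWithStats(m)
    for i in range(1,k):
        if s[i,4]>600: print(n,s[i],[(o[0].round(1).tolist(),int(o[3])) for o in slots(im,s[i][:4])])
```

```text
short gap 0.0509
lifted gap 0.051 [ 0.25  0.48 -0.1 ]
carried gap 0.0509 [ 0.7  -0.01 -0.55]
0.002 [-0.3  -0.19  0.53] [0.4543 0.276  0.023 ]
0.001 [-0.84  0.14  0.95] [0.4543 0.276  0.022 ]
0 [-0.85 -0.68 -0.04] [0.4544 0.276  0.021 ]
-0.001 [-2.41 -1.39  9.88] [0.4544 0.276  0.0209]
t 59.4 [0.06 0.39 0.02]
63.3167
e1 [ 148   63   46   39 1390] [([165.5, 81.9], 107), ([179.6, 95.8], 91), ([185.4, 76.2], 19)]
e1 [ 256   65   52   40 1139] [([279.3, 104.0], 14), ([285.6, 86.3], 54), ([295.0, 91.2], 28)]
e1 [ 124  148   94   48 4015] [([124.0, 174.9], 13), ([148.4, 172.5], 61), ([157.0, 173.2], 66), ([165.1, 149.7], 185), ([165.5, 171.6], 66), ([174.4, 173.2], 75), ([183.4, 173.6], 75), ([186.0, 194.9], 42)]
e1 [ 266  149   53   56 2500] [([286.6, 179.0], 82), ([291.7, 195.5], 16), ([293.2, 153.3], 91), ([296.6, 179.9], 87), ([300.3, 203.9], 16)]
e2 [ 372   74   56   40 1335] [([384.7, 94.4], 26), ([393.5, 90.9], 53), ([401.9, 91.1], 53)]
e2 [ 217  145   99   51 4275] [([217.0, 176.8], 18), ([241.6, 146.3], 113), ([246.4, 170.7], 74), ([256.1, 171.0], 74), ([265.9, 171.4], 72), ([275.6, 172.0], 74), ([285.4, 172.2], 76), ([289.4, 150.0], 15)]
e2 [ 358  151   60   54 2638] [([387.0, 155.8], 25), ([388.9, 180.5], 78), ([397.5, 181.1], 77), ([397.8, 204.0], 16)]
e2 [ 49 226  46  16 639] [([67.8, 240.8], 31), ([79.2, 226.7], 44)]
```

View pics/ev.png

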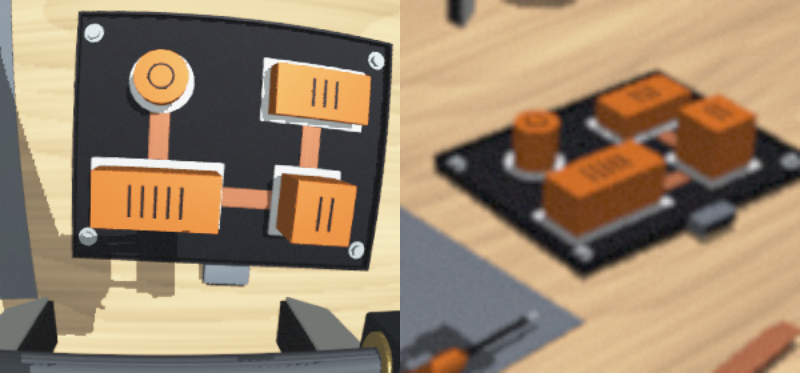

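All four covers look flat and aligned in the wrist view, and the side view shows pad rim all round. Last: numeric offsets from two views and a bystander check against the same-pose picture taken before.

Run:
```python
from h import *
def bh(im): return cv2.morphologyEx(im[:,:,2],cv2.MORPH_BLACKHAT,np.ones((9,9)))
def blobs(n,box,big):
    c,im=load(n); x,y,w,h=box; b=bh(im)[y:y+h,x:x+w]; k,l,s,ce=cv2.connectedComponentsWithStats((b>25).astype(np.uint8))
    o=[(ce[i]+[x,y]) for i in range(1,k) if s[i,4]>=big and s[i,0]>0 and s[i,1]>0 and s[i,0]+s[i,2]<w and s[i,1]+s[i,3]<h]
    return sorted(o,key=lambda p:p[0])
c1,_=load("e1"); c2,_=load("e2")
# windows lie inside each top face
W=dict(long=((140,158,52,28),(238,157,56,28),.0624*0,(.5624,.1112),.064),
 square=((278,164,30,32),(382,166,24,30),0,(.5695,.2704),.076),
 short=((276,74,40,34),(376,74,40,34),0,(.4543,.2760),.046),
 round=((156,66,36,32),(254,62,36,32),0,(.4468,.1165),.066))
for k,(a,b,_,p,z) in W.items():
    A=blobs("e1",a,25);B=blobs("e2",b,25)
    if len(A)!=len(B) or not A: print(k,"mismatch",np.round(A,1).tolist(),np.round(B,1).tolist())
    if A and len(A)==len(B):
        t=tri(c1,A,c2,B); m=t.mean(0); d=t[-1]-t[0]
        print(k,len(A),"centre",m.round(4),"off mm",((m[:2]-p)*1000).round(1),"yaw",np.degrees(np.arctan2(d[1],d[0])).round(1) if len(A)>1 else "-","top z expected",z)
for n in("m4","e3"):
    c,im=load(n); h=cv2.cvtColor(im,cv2.COLOR_BGR2HSV); m=cv2.inRange(h,(5,150,60),(18,255,255)); m[:215]=0;m[265:]=0
    q=np.argwhere(m)[:,::-1]; g=cv2.inRange(im,(0,0,0),(70,70,70)); g[60:]=0; g[:,:150]=0; g[:,340:]=0; r=np.argwhere(g)[:,::-1]
    print(n,"screwdriver",cast(c,[q.mean(0)],.014).round(4),"bracket",cast(c,[r.mean(0)],.02).round(4))
im=np.hstack([cv2.resize(load(n)[1][:290,100:400],(390,377)) for n in("m4","e3")]); cv2.imwrite("pics/by.png",im)
```

```text
long mismatch [[148.4, 172.4], [156.9, 173.4]] [[246.3, 170.3], [256.0, 171.2], [265.8, 171.0]]
square 2 centre [5.697e-01 2.704e-01 7.520e-02 5.000e-04] off mm [ 0.2 -0. ] yaw 88.3 top z expected 0.076
short mismatch [[305.0, 86.1]] [[384.9, 89.1], [393.5, 89.9], [401.9, 90.9]]
round mismatch [] [[270.1, 76.6]]
m4 screwdriver [[ 0.6702 -0.2198  0.014 ]] bracket [[ 0.3597 -0.2092  0.02  ]]
e3 screwdriver [[ 0.6701 -0.2199  0.014 ]] bracket [[ 0.3585 -0.2026  0.02  ]]
```

View pics/by.png

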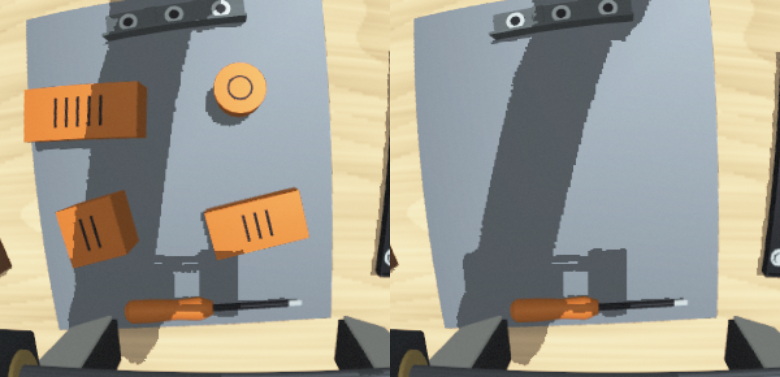

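Bystanders are unmoved: both sit at the same pixels in the before and after views, and only the shadow on the bracket differs. In e1 the gripper's shadow hid the slots, so for three covers I'll cast from e2 onto the measured cover height over the pad, then hand in.

Run:
```python
from h import *
c,_=load("e2"); ok=True
for k,uv,z,p in(("long",(265.9,171.4),.0635,(.5624,.1112)),("short",(393.4,89.97),.0455,(.4543,.276)),("round",(270.1,76.6),.0655,(.4468,.1165))):
    d=(cast(c,[uv],z)[0,:2]-p)*1000; ok&=np.linalg.norm(d)<5; print(k,"off mm",d.round(1))
d=np.diff(cast(c,[(384.9,89.1),(401.9,90.9)],.0455),axis=0)[0]; print("short yaw",np.degrees(np.arctan2(d[1],d[0])).round(1))
if ok: manip.hand_in(); print("handed in",manip.current_clock())
```

```text
long off mm [ 0.1 -0.1]
short off mm [ 0.2 -0.5]
round off mm [ 0.3 -0.3]
short yaw 89.4
the job is handed in; nothing more can be done
the job is handed in; nothing more can be done
```

All four covers are over their own parts, and I handed the job in after about 63 s on the robot's clock. I pinched each one off the mat, carried it to its pad and lowered it in 1 mm steps until the wrist force rose. Then I opened the jaws and backed away.

**Position:** my last measurements put every cover within 0.6 mm of its pad's centre (12 mm allowed). Alignment was within about 2° for the long, short and square covers (0.2 rad, about 11°, allowed).

**Seating:** contact came within 1 mm of the expected pad height. The wrist and side pictures showed the covers flat on their pads, but I did not measure tilt as a number.

**Bystanders:** the screwdriver's measured position changed by about 0.1 mm. The bracket's mask differed by 7 mm because the arm's shadow lay differently on it. In the before and after pictures of the same view it lies in the same place.

**Checks that failed or disagreed:**
- **Long cover on the mat:** my first measurement of it took in a shadow edge and was wrong. A guard stopped that run before the arm moved, and I corrected the position.
- **Final two-view check:** this worked only for the square cover (top at 0.075 m against 0.076 m expected). For the other three, the slots or ring could not be matched in one of the two views. Their offsets come from a single view cast at the known cover height.

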